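Set a grip-strength tester to its second span

TASK

Get the grip-strength tester ready for the next patient: first turn the small black knob in the middle of its dial anticlockwise (seen from above) until the red pointer stands on the green zero mark. Then take the red lock plunger by its knob, pull it up, slide the palm bar away from the dial to the very next hole (the second), and let the pin drop fully home there. Finish still gripping the red knob with the pin held home - do not let go - and leave the bottle, the tube and the reflex hammer around the tester undisturbed.

Things in the scene. Friction and masses are not known exactly. Their poses are not given: they have to be found in the camera images.
- tester: cream grip-strength tester fixed to the counter, 156 x 290 mm, 101 high. Origin: under its middle; y axis along it: dial end -y, grip end +y. Housing y -143..-27 mm, 66 high; dial centre (0, -85 mm), 102 across, face 78 high. Rails (14 mm square, tops 57 high) at x = +-62 mm run to an end foot (y 124..146, 60 high). Black finger bar at y 12 (top 62), black palm bar beyond it (top 65)
- dial_knob_grip (a point): middle of the black ridged knob at the centre of the dial, on its upright turning axis, 91 mm above the counter; the knob is round, 18 mm across, and reaches from 81 to 101 mm, the dial face is at 78 mm. The thin red pointer is fixed to it and turns with it just over the face (the fingers can not catch it)
- pointer_tip (a point): tip of the red pointer, 39 mm from the dial knob's axis
- zero_mark (a point): the green zero mark on the dial, a bar 4 x 17 mm, its middle 37 mm from the dial knob's axis towards the end away from the grip bars (tester's -y); black marks every 0.115 rad follow clockwise from it
- peak_pointer (a joint): angle of the red pointer past the zero mark, rad: 0 = exactly on the green mark, growing clockwise seen from above (at the start 0.5 to 1.3); turn anticlockwise to bring it down. It stays where it is left (stiff, 0.02 N m) and has no stop at zero: it can be turned on to -0.35
- palm_bar (a joint): travel of the palm bar (with its two collars and the plunger) along the tester's +y, away from the dial, m: about 0 in the first hole (start, up to 1 mm off), 0.018 in the second, 0.036 and 0.054 in the third and fourth; the pin has 1.25 mm of play either way in a hole. Drags with about 2 N when unlocked
- lock_plunger (a joint): how far the lock pin is pulled up, m: 0 = fully home in a hole (start), about 0.007 = its tip rides on the rail's top, 0.011 = fully up. A spring pushes it down with about 6 N at home to 9 N fully up, so over a hole it drops home by itself once the fingers let it down
- plunger_knob: red round knob of the lock plunger, over the rail at the tester's x = -62 mm; 25 mm across, from 76 to 96 mm above the counter with the pin home; moves with pin and palm bar. Origin on its axis at counter height. The collar below is 28 mm square, top 64 mm high, with a nut 19 mm across up to 68 mm and a neck 15 mm across up to 73 mm; around it all is below 66 mm
- plunger_grip (a point): middle of the red plunger knob, on its axis, 10 mm below its top; 86 mm above the counter with the pin home
- hole2 (a point): centre of the second index hole at the top of the rail (57 mm high), hole 10.5 mm across; the pin is 8 mm thick with a round tip. The four holes are 18 mm apart along the tester's y and the start is the first, nearest the dial
- disinfectant: loose white bottle with blue cap, 60 mm across, 135 mm high, upright beside the tester; origin under its centre. To be left alone
- strip_tube: loose white tube with cap and yellow band, 36 mm across, 95 mm high, upright; origin under its centre. To be left alone
- reflex_hammer: loose reflex hammer lying flat, 200 mm long along its own x, 22 mm high, orange head 50 mm wide; origin under its middle. To be left alone

How it is judged:
On the way, in this order (a step that is already met when the one before it is completed fails the run):
1. the red pointer stands on the zero mark (within 0.1 rad) (value of joint peak_pointer between -0.1 and 0.1 rad), for 0.2 s.
2. the lock plunger is pulled up by its red knob, clear of the hole (value of joint lock_plunger above 0.006 m and contact force between the fingers and plunger_knob above 1 N), for 0.05 s.
3. the palm bar is at the second hole with the pin home (value of joint palm_bar between 0.015 and 0.021 m and value of joint lock_plunger below 0.0025 m), for 0.2 s.
At the end, for the whole second after the job is handed in: the red pointer is within 0.1 rad of the zero mark; the palm bar is in its second hole (travel 15 to 21 mm) with the pin home (plunger within 2.5 mm of fully down); and the fingers still grip the red knob (more than 1.5 N, TCP within 26 mm of the knob's middle) (all of step 1 and all of step 3 and contact force between the fingers and plunger_knob above 1.5 N and distance between the grasp point and plunger_grip below 0.026 m); the arm keeps its last pose, push and grip.
It fails at once if the disinfectant bottle is pushed or tipped (distance of disinfectant from where it was at the start of the episode above 0.02 m or angle between disinfectant's own z axis and vertical above 0.3 rad).
It fails at once if the strip tube is pushed or tipped (distance of strip_tube from where it was at the start of the episode above 0.02 m or angle between strip_tube's own z axis and vertical above 0.3 rad).
It fails at once if the reflex hammer is pushed away (distance of reflex_hammer from where it was at the start of the episode above 0.02 m).
It also fails if it takes over 45 s, if anything falls off the work surface, if the arm or the gripper's body presses on something with over 40 N, if the wrist force passes 120 N, or if a joint passes its speed limit or range.

ROBOT

A 7-joint arm with a two-finger parallel gripper is mounted at the origin on the work surface. World frame = base frame: x ahead of the robot, y to its left, z up, the work surface at z = 0. Lengths are in m, angles in rad, forces in N, time in s.
With the tool pointing down it reaches from about 0.35 to 0.9 m from the base axis. Payload 19.9 kg.
Tool frame: the origin (TCP) lies between the finger pads, 19 mm behind the fingertips; this is the grasp point; z points along the fingers, y is the line along which they close (so a half turn about z gives the same grasp; the last joint's range is limited). The gripper opens to 85 mm and grips with 20 to 120 N. Pads are 22 mm wide; open, the fingers measure 114 mm over their backs; the gripper's body (76 mm by 85 mm) begins 54 mm behind the grasp point. The pads swing forward as they close: fully open they stand 13 mm farther back than shut.
Start: joints at [1.192, 0.417, -0.01, 1.614, 0.005, 1.111, -0.053], TCP at [0.207, -0.59, 0.25] pointing down, gripper open.
Joint ranges: [-2.81, 2.81], [-0.39, 2.02], [-1.27, 1.25], [0.06, 2.57], [-1.19, 4.33], [0.19, 2], [-2.82, 2.82]. Speed limits (rad/s): [1.89, 1.89, 2.39, 2.39, 3.01, 3.01, 3.01].

INTERFACE

Orientations are given as a 3x3 rotation matrix whose columns are the frame's x, y, z axes.
In Python, from plant import ctrl gives the robot as it stands. The module is installed in compiled form; this text tells all that it offers.
- The arm moves only by the shell command python3 -m jog 'ROWS' [FORCE]. ROWS is JSON, one flat list of numbers, 5 for each row, row after row: the opening, from 0 (shut) to 1 (fully open), then the shift along the tool's x, y, z in mm, then the turn about the tool's z in rad. A call has 1 to 12 rows; each row is the pose to reach, as a shift and turn from the pose commanded when the call began, along the tool's axes at that moment; what a row does not reach only later rows make up. A row lasts 1/8 s, in which the tool goes at most 62.5 mm and 10.7 degrees, less where a joint would pass 70% of its speed; a pose out of reach is approached as far as the arm can. A call with a gripper value outside its range is refused whole. The fingers move at their own pace and stop on an object; FORCE is the grip in N (left out, the last holds). Time passes only in rows, so rows that repeat a pose let the fingers close. It gives the time, the measured TCP pose, the force, the opening and the grip force at its end, in the units of the state.
- ctrl.state(): the state, without advancing time (a new reading comes with each control period).
- ctrl.read_camera(name): name is "scene" or "top"; returns a dict with "color" (480x640x3 uint8, red, green, blue), "mtx" (3x3 intrinsics, pixels), "xyz" and "rotation" of the camera in the world. Camera axes: x right, y down, z forward; pixel columns grow to the right and rows downward; lengths in m; the calibration is good to about 2 mm. A picture is of the moment at which its call begins. There is no depth.
- ctrl.finish_job(): hands the job in; it is judged then, once.
Trained networks look in the newest picture that a camera, given by its name, has taken for a name from the list of things; names that differ only in an ending like _2 or _b are one class to them, and where a whole thing is asked for, a point or a joint stands for the part that bears it (a point fixed in the world has none). Each returns a list of dicts, best first, with "score" (0 to 1); they miss things now and then, are a little off and sometimes report something else, mostly with a low value. They report only what shows in the picture. A call takes as long as a camera call.
- ctrl.search_frame(camera, name): "point" ([x, y, z] in m, in the coordinates of the camera as it stood for that picture, good to about 4 mm: the middle of the surface that is visible of it).
- ctrl.silhouettes(camera, name): "pixels" (480x640 bool, what is visible of it).
- ctrl.tip_of(camera, name): "point" ([x, y, z] in m, in the coordinates of the camera as it stood for that picture, good to about 4 mm: a listed point, or the origin of a listed thing).
The state is a dict: "clock": time; "joints": joint angles; "joint_vel": joint speeds; "effort": joint torques, N m; "tool_pos": TCP position; "ee_rot": TCP orientation; "wrist_force": force on the tool from outside, world axes, zero at the start; "torque": the same for the moment, N m; "width": finger opening in m; "finger_force": force on a finger pad.
Only numpy, scipy, OpenCV 4.12 (cv2) and the standard library are available. Lean on these libraries where they do the work, as an engineer would, in place of code of your own. Each camera call takes 0.05 s, during which the arm holds its last target. There are 200 camera calls.

## Working session

There is one attempt and no reset: what is moved stays moved. The work goes in short steps, Python scripts to look and compute and a shell command to move; the robot and the scene stay as the last step left them, time stands still between calls to the robot, and variables do not carry over. Pictures are saved under pics/ and viewed, at most 10 in all, crops included, and the job is handed in when it is done.

```bash
mkdir -p pics; cat > h.py <<'E'
import numpy as np, cv2
from plant import ctrl
def cam(n):
    c=ctrl.read_camera(n); c={k:(np.array(v) if k!='name' else v) for k,v in c.items()}; return c
def w(c,p): return c['rotation']@np.array(p)+c['xyz']
def ray(c,u,v,z):
    d=c['rotation']@np.linalg.solve(c['mtx'],[u,v,1.]); return c['xyz']+d*(z-c['xyz'][2])/d[2]
def px(c,p):
    q=c['mtx']@(c['rotation'].T@(np.array(p)-c['xyz'])); return q[:2]/q[2]
def save(c,n): cv2.imwrite('pics/'+n,c['color'][:,:,::-1])
E
python3 - <<'E'
from h import *
np.set_printoptions(precision=4,suppress=True)
s=ctrl.state(); print(s['clock'],s['tool_pos'],s['ee_rot'],s['width'])
for n in ('top','scene'):
    c=cam(n); save(c,n+'0.png'); print(n,c['xyz'])
    for t in ['dial_knob_grip','pointer_tip','zero_mark','plunger_grip','hole2','tester','disinfectant','strip_tube','reflex_hammer']:
        r=ctrl.tip_of(n,t)
        print(t,[(round(q['score'],2),w(c,q['point']),px(c,w(c,q['point'])).round()) for q in r[:2]])
print(ctrl.state()['clock'])
E
```

```text
0.0 [ 0.2064 -0.5896  0.2493] [[ 0.9438  0.3305 -0.0005]
 [ 0.3305 -0.9438  0.0012]
 [-0.0001 -0.0013 -1.    ]] 0.08520440427344388
top [0.489  0.0198 0.7186]
dial_knob_grip [(0.62, array([ 0.5304, -0.0502,  0.0879]), array([393., 283.])), (0.5, array([0.5389, 0.1069, 0.0853]), array([278., 280.]))]
pointer_tip [(0.64, array([ 0.4953, -0.0559,  0.0754]), array([398., 309.]))]
zero_mark [(0.75, array([ 0.5127, -0.0815,  0.0828]), array([417., 296.])), (0.62, array([ 0.7592,  0.001 , -0.0006]), array([350., 147.]))]
plunger_grip [(0.69, array([0.5386, 0.1033, 0.0822]), array([281., 280.])), (0.3, array([0.5497, 0.1228, 0.0535]), array([270., 274.]))]
hole2 [(0.71, array([0.5466, 0.1232, 0.0548]), array([270., 276.])), (0.34, array([ 0.5325, -0.0496,  0.088 ]), array([393., 282.]))]
tester [(0.85, array([ 0.567 ,  0.0299, -0.0004]), array([335., 265.]))]
disinfectant [(0.78, array([ 0.697 , -0.1295, -0.0036]), array([432., 182.]))]
strip_tube [(0.56, array([0.7535, 0.0008, 0.0024]), array([350., 149.]))]
reflex_hammer [(0.71, array([0.4278, 0.1255, 0.0003]), array([274., 357.]))]
scene [1.1146 0.3998 0.6374]
dial_knob_grip [(0.66, array([ 0.5342, -0.0498,  0.089 ]), array([291., 189.]))]
pointer_tip []
zero_mark [(0.84, array([ 0.5147, -0.0821,  0.0749]), array([283., 183.])), (0.28, array([ 0.5342, -0.0507,  0.0885]), array([290., 189.]))]
plunger_grip [(0.69, array([0.5429, 0.0988, 0.0896]), array([367., 223.]))]
hole2 [(0.65, array([0.55  , 0.1166, 0.055 ]), array([374., 247.]))]
tester [(0.61, array([0.5759, 0.0297, 0.0021]), array([318., 260.]))]
disinfectant [(0.57, array([ 0.6994, -0.126 , -0.0033]), array([196., 271.]))]
strip_tube [(0.65, array([ 0.7609, -0.0047,  0.0027]), array([228., 325.]))]
reflex_hammer [(0.71, array([ 0.4308,  0.1299, -0.0044]), array([413., 236.]))]
1.0
```

View pics/top0.png

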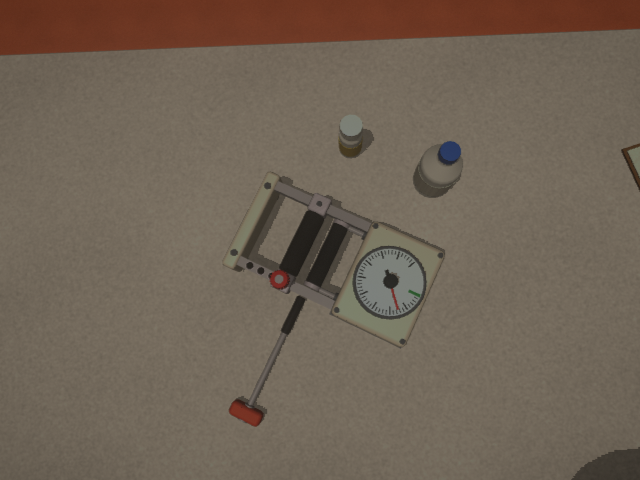

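```bash
python3 - <<'E'
from h import *
np.set_printoptions(precision=4,suppress=True)
c=cam('top'); im=c['color']
hsv=cv2.cvtColor(im,cv2.COLOR_RGB2HSV)
red=((hsv[...,0]<8)|(hsv[...,0]>172))&(hsv[...,1]>150)&(hsv[...,2]>70)
gr=(hsv[...,0]>45)&(hsv[...,0]<85)&(hsv[...,1]>100)
for nm,m in(('r',red),('g',gr)):
    n,l,st,ce=cv2.connectedComponentsWithStats(m.astype('uint8'))
    for i in range(1,n):
        if st[i,4]>15: print(nm,st[i],ce[i],ray(c,*ce[i],.08),ray(c,*ce[i],.096))
# tester frame from knob->plunger / zero
print(ray(c,393,283,.101))
cv2.imwrite('pics/crop0.png',cv2.resize(im[190:390,220:460,::-1],None,fx=3,fy=3,interpolation=cv2.INTER_CUBIC))
E
```

```text
r [270 270  19  18 181] [279.0718 278.8619] [0.5404 0.1062 0.08  ] [0.5392 0.104  0.096 ]
r [392 289   6  20  21] [394.381 298.381] [ 0.5102 -0.0518  0.08  ] [ 0.5097 -0.05    0.096 ]
r [230 401  32  25 440] [245.0045 413.3045] [0.3623 0.1526 0.08  ] [0.3655 0.1493 0.096 ]
g [409 290  11   7  22] [414.4545 292.9545] [ 0.517  -0.0794  0.08  ] [ 0.5163 -0.0769  0.096 ]
[ 0.5299 -0.0485  0.101 ]
```

View pics/crop0.png

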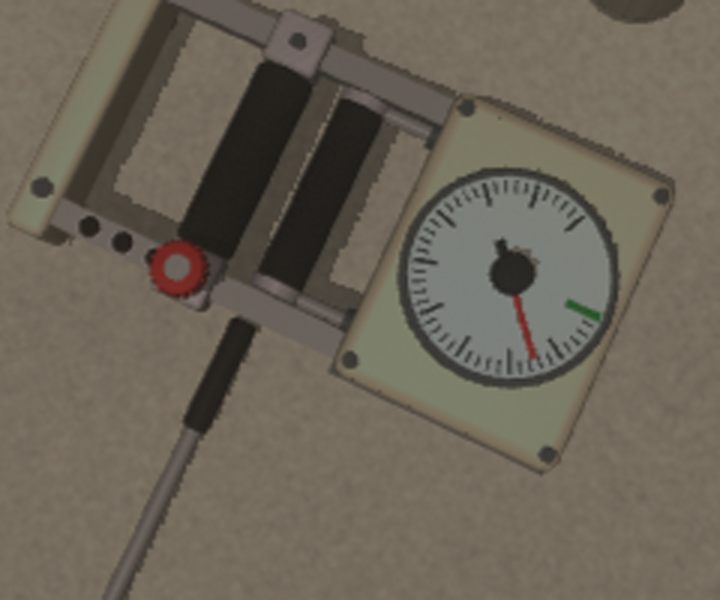

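The view shows the dial knob at about (391,281), the pointer tip at (398,309) and the green mark at (414,293), so the angle to turn is about 0.85 rad. The red plunger knob is at (279,279), the free holes run toward (250,265), and the hammer handle lies below the rail.

```bash
python3 - <<'E'
from h import *
np.set_printoptions(precision=4,suppress=True)
c=cam('top')
k=ray(c,390.7,280.9,.099); p=ray(c,279.1,278.9,.09)
print('knob',k,'plunger',p)
f=lambda u,v,z: ray(c,220+(u+.5)/3-.5,190+(v+.5)/3-.5,z)[:2]
h4,h3=f(89,226,.057),f(122,241,.057); print('holes',h4,h3,h4-h3)
scr=[f(467,107,.066),f(661,196,.066),f(548,455,.066),f(349,360,.066)]
d=(scr[0]+scr[3]-scr[1]-scr[2])[:2]; print('y ang',np.degrees(np.arctan2(d[1],d[0])), 'scr centre',sum(scr)/4)
ex=scr[0]-scr[3]; print('x ang',np.degrees(np.arctan2(ex[1],ex[0])))
K=f(512,272,.08);T=f(533,357,.08);G=f(583,309,.08)
for q in(T,G): v=q-ray(c,390.7,281.2,.08)[:2]; print(np.degrees(np.arctan2(v[1],v[0])),np.linalg.norm(v))
s=ctrl.state(); R=np.array(s['ee_rot']); print('shift mm',1e3*R.T@(np.array([k[0],k[1],.16])-s['tool_pos']))
E
```

```text
knob [ 0.5328 -0.0458  0.099 ] plunger [0.5396 0.1048 0.09  ]
holes [0.5633 0.1525] [0.5557 0.1364] [0.0076 0.016 ]
y ang 63.38230231628181 scr centre [ 0.5335 -0.046 ]
x ang -26.52376455612409
-168.79617211449357 0.038239730957498046
-117.78911933047007 0.03504578154852451
shift mm [ 487.7892 -405.6989   89.9606]
```

```bash
python3 -m jog '[0.5,60,-50,10,0, 0.5,115,-95,20,0, 0.5,170,-140,30,0, 0.5,225,-185,40,0, 0.5,280,-230,50,0, 0.5,335,-275,60,0, 0.5,385,-320,70,0, 0.5,435,-360,80,0, 0.5,470,-390,90,0, 0.5,488,-405,90,0, 0.5,488,-405,90,0, 0.5,488,-405,90,0]' 30
python3 - <<'E'
from h import *
np.set_printoptions(precision=4,suppress=True)
s=ctrl.state();R=np.array(s['ee_rot']);print(s['clock'],s['joints'],s['tool_pos'],R)
c=cam('scene');im=c['color'];save(c,'s1.png')
print('err tool mm',1e3*R.T@(np.array([.533,-.0462,.103])-s['tool_pos']))
cv2.imwrite('pics/s1c.png',cv2.resize(im[90:290,190:430,::-1],None,fx=3,fy=3))
print(px(c,[.533,-.0462,.101]),px(c,s['tool_pos']))
E
```

```text
clock: 2.6
tool_pos: [0.5334, -0.0458, 0.1598]
ee_rot: [[0.943, 0.332, -0.0], [0.332, -0.943, 0.0], [-0.0, -0.0, -1.0]]
wrist_force: [-0.1, -1.0, 1.0]
width: 0.0428
finger_force: 0.0
2.6 [ 0.2912  0.3856 -0.3195  1.9107  0.155   0.8695 -1.3394] [ 0.5334 -0.0458  0.1598] [[ 0.9433  0.3319 -0.0004]
 [ 0.3319 -0.9433  0.0002]
 [-0.0003 -0.0003 -1.    ]]
err tool mm [-0.4713  0.2668 56.7712]
[292.7928 183.2018] [291.2153 152.7358]
```

View pics/s1c.png

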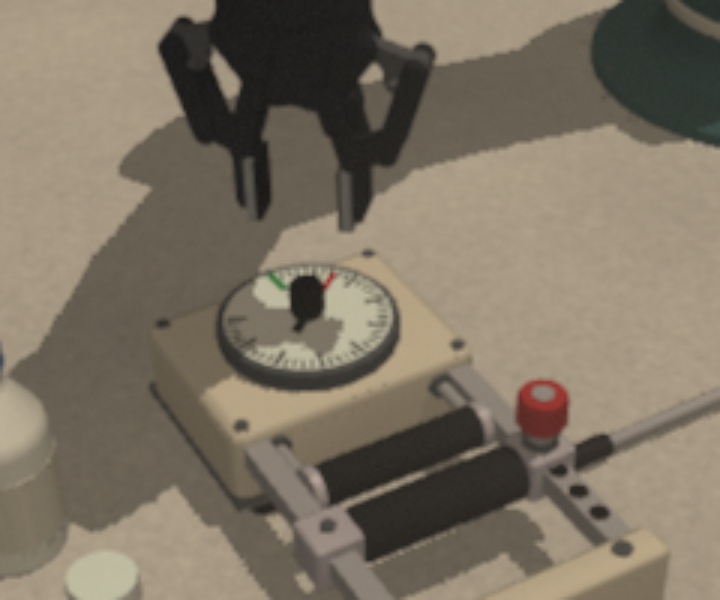

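The fingers hang over the black knob. Its top shows at about (292,184), which matches the prediction of (293,183).

```bash
python3 -m jog '[0.5,0,0,30,0, 0.5,0,0,50,0, 0.5,0,0,57,0, 0.5,0,0,57,0, 0,0,0,57,0, 0,0,0,57,0, 0,0,0,57,0, 0,0,0,57,0, 0,0,0,57,0]' 30
```

```text
clock: 3.78
tool_pos: [0.5337, -0.0467, 0.1039]
ee_rot: [[0.944, 0.33, 0.001], [0.33, -0.944, -0.001], [0.001, 0.001, -1.0]]
wrist_force: [-0.9, -2.1, 7.4]
width: 0.0166
finger_force: 29.1
```

```bash
python3 -m jog '[0,0,0,-1,-0.1, 0,0,0,-1,-0.25, 0,0,0,-1,-0.4, 0,0,0,-1,-0.55, 0,0,0,-1,-0.7, 0,0,0,-1,-0.8, 0,0,0,-1,-0.87, 0,0,0,-1,-0.87]'
python3 - <<'E'
from h import *
c=cam('top');im=c['color'];s=ctrl.state();print(s['joints'],s['clock'])
cv2.imwrite('pics/t2.png',cv2.resize(im[230:340,330:460,::-1],None,fx=5,fy=5,interpolation=cv2.INTER_CUBIC))
c=cam('scene');im=c['color']
cv2.imwrite('pics/s2.png',cv2.resize(im[150:240,240:350,::-1],None,fx=6,fy=6,interpolation=cv2.INTER_CUBIC))
E
```

```text
clock: 4.78
tool_pos: [0.534, -0.0472, 0.1041]
ee_rot: [[0.356, 0.935, 0.002], [0.935, -0.356, -0.0], [0.0, 0.002, -1.0]]
wrist_force: [7.6, -2.8, -12.4]
width: 0.0163
finger_force: 30.4
[ 0.43393174  0.49955802 -0.5005317   1.93898004  0.33270656  0.78256173
 -0.61810147] 4.825
```

View pics/t2.png

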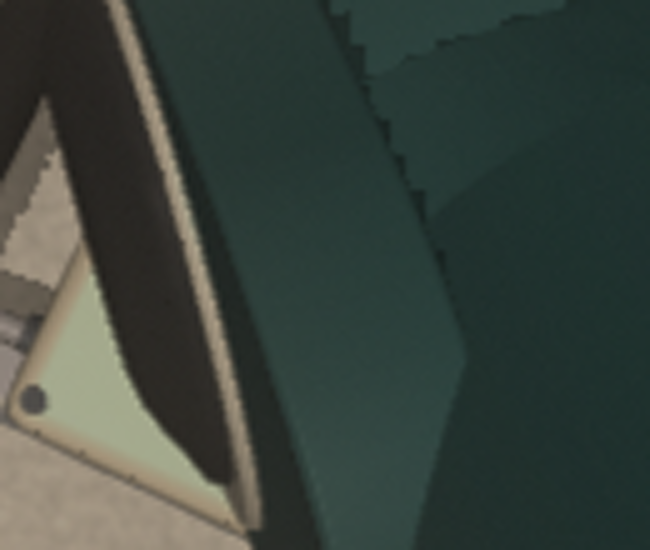

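View pics/s2.png

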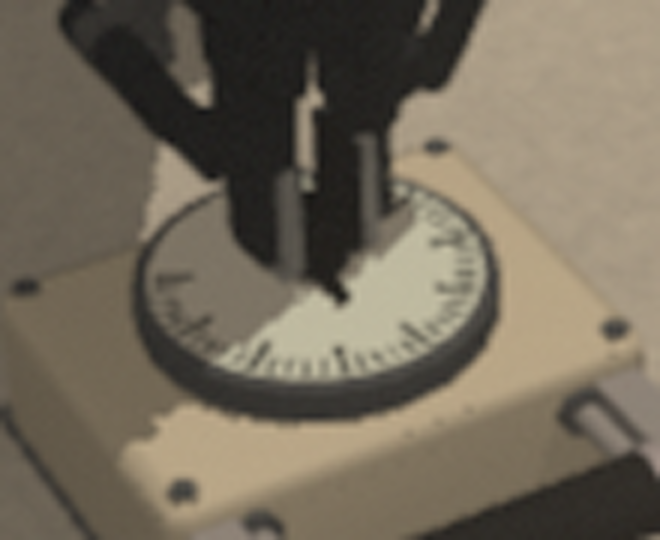

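The pointer is hidden behind the gripper, but its black tail shows at about (297,199) in the scene image, so I'll use that for the angle.

```bash
python3 - <<'E'
from h import *
c=cam('scene')
for o in((342,296),(345,299)):
    t=ray(c,240+o[0]/6-.4,150+o[1]/6-.4,.08)[:2]
    for k in((.533,-.0462),(.534,-.0472)):
        v=t-k; print(np.degrees(np.arctan2(v[1],v[0])),np.linalg.norm(v))
E
```

```text
55.36320338288333 0.015680259369539797
60.352647279665 0.015995268876370133
56.35776044174405 0.017237950645944987
60.88358195023948 0.01757124762112489
```

```bash
python3 -m jog '[0.6,0,0,-1,0, 0.6,0,0,-1,0, 0.6,0,0,-1,0, 0.6,0,0,-25,0, 0.6,0,0,-50,0, 0.6,40,-15,-60,-0.15, 0.6,75,-28,-60,-0.33, 0.6,110,-38,-60,-0.5, 0.6,135,-46,-60,-0.68, 0.6,144,-48,-60,-0.85, 0.6,144,-48,-60,-1.03, 0.6,144,-48,-60,-1.2]' 
python3 -m jog '[0.6,0,0,0,-0.17, 0.6,0,0,0,-0.27, 0.6,0,0,0,-0.27]' 
python3 - <<'E'
from h import *
np.set_printoptions(precision=4,suppress=True)
s=ctrl.state();R=np.array(s['ee_rot']);print(s['clock'],s['joints'],s['tool_pos'],np.degrees(np.arctan2(R[1,0],R[0,0])),s['width'])
a=[]
for n in('top','scene'):
    c=cam(n);save(c,n+'3.png');im=c['color']
    hsv=cv2.cvtColor(im,cv2.COLOR_RGB2HSV)
    k=px(c,[.533,-.0465,.08]).round().astype(int)
    x0,y0=k[0]-45,k[1]-40
    a.append(cv2.resize(im[y0:y0+80,x0:x0+90],None,fx=4,fy=4,interpolation=cv2.INTER_CUBIC))
    print(n,x0,y0)
    for t in ('plunger_grip','pointer_tip'):
        print(t,[(round(q['score'],2),w(c,q['point'])) for q in ctrl.tip_of(n,t)[:2]])
k=px(c,[.5396,.1048,.09]).round().astype(int); print(k)
a.append(cv2.resize(im[k[1]-70:k[1]+30,k[0]-56:k[0]+56],(360,320)))
cv2.imwrite('pics/m3.png',cv2.resize(np.hstack(a)[:,:,::-1],(798,236)))
cv2.imwrite('pics/m3.png',np.vstack([np.hstack(a[:2]),cv2.resize(a[2],(320,280)).repeat(1,0) if 0 else np.hstack([cv2.resize(a[2],(360,280)),np.zeros((280,360,3),'uint8')])])[:,:,::-1])
E
```

```text
clock: 6.42
tool_pos: [0.5396, 0.1055, 0.164]
ee_rot: [[-0.746, 0.666, -0.0], [0.666, 0.746, -0.0], [0.0, -0.0, -1.0]]
wrist_force: [0.5, -0.3, -0.1]
width: 0.0512
finger_force: 0.0
clock: 6.8
tool_pos: [0.5397, 0.1052, 0.1639]
ee_rot: [[-0.894, 0.449, -0.0], [0.449, 0.894, 0.0], [0.0, 0.0, -1.0]]
wrist_force: [-0.6, -0.7, -0.6]
width: 0.0513
finger_force: 0.0
6.8 [ 0.4429  0.5408 -0.8933  1.859   0.5018  0.9848  0.4363] [0.5397 0.1052 0.1639] 153.3233380733265 0.051309732531661156
top 345 242
plunger_grip []
pointer_tip [(0.68, array([ 0.514, -0.084,  0.076]))]
scene 248 153
plunger_grip []
pointer_tip [(0.49, array([ 0.5151, -0.0821,  0.0808])), (0.35, array([ 0.5335, -0.0497,  0.0901]))]
[372 223]
```

View pics/m3.png

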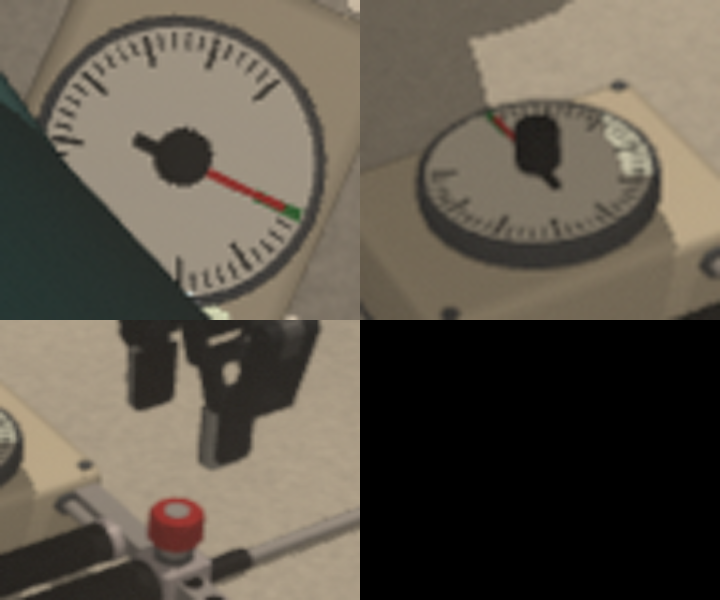

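The red pointer lies on the green mark in both views, at about (297,212) in the top crop. The red plunger knob is free under the fingers; next I'll compare its scene position with the estimate.

```bash
python3 - <<'E'
from h import *
c=cam('scene'); im=c['color']
hsv=cv2.cvtColor(im,cv2.COLOR_RGB2HSV)
red=((hsv[...,0]<8)|(hsv[...,0]>172))&(hsv[...,1]>130)&(hsv[...,2]>60)
red[:,:340]=0;red[:,400:]=0;red[:190]=0;red[250:]=0
y,x=np.nonzero(red);print(x.min(),x.max(),y.min(),y.max())
p=np.array([.5396,.1048]);t=np.linspace(0,6.3,60)
P=np.array([px(c,[p[0]+.0125*np.cos(a),p[1]+.0125*np.sin(a),z]) for a in t for z in(.076,.096)])
print(P.min(0),P.max(0))
print('top at',ray(c,371.1,220.5-.5,.096))
s=ctrl.state();R=np.array(s['ee_rot']);print(1e3*R.T@(np.array([.5396,.1048,.09])-s['tool_pos']))
E
```

```text
363 378 217 235
[363.01330515 214.9777761 ] [380.21091439 235.70904437]
top at [0.53968762 0.10351026 0.096     ]
[-0.19240346 -0.55258186 74.04392298]
```

```bash
python3 -m jog '[0.6,0,-0.5,35,0, 0.6,0,-0.5,60,0, 0.6,0,-0.5,74,0, 0.6,0,-0.5,74,0, 0,0,-0.5,74,0, 0,0,-0.5,74,0, 0,0,-0.5,74,0, 0,0,-0.5,74,0, 0,0,-0.5,74,0]' 60
```

```text
clock: 8.28
tool_pos: [0.54, 0.105, 0.0911]
ee_rot: [[-0.894, 0.448, 0.002], [0.448, 0.894, 0.0], [-0.001, 0.001, -1.0]]
wrist_force: [-2.4, -0.8, 7.0]
width: 0.0228
finger_force: 58.4
```

```bash
python3 -m jog '[0,0,0,-5,0, 0,0,0,-10,0, 0,0,0,-10.5,0, 0,0,0,-10.5,0]' 60
```

```text
clock: 8.78
tool_pos: [0.5396, 0.1047, 0.1005]
ee_rot: [[-0.894, 0.448, 0.0], [0.448, 0.894, 0.0], [-0.0, 0.0, -1.0]]
wrist_force: [4.1, -0.0, -7.9]
width: 0.023
finger_force: 59.2
```

```bash
python3 -m jog '[0,0,5,0,0, 0,0,10,0,0, 0,0,15,0,0, 0,0,18,0,0, 0,0,18,0,0, 0,0,18,0,0]' 60
python3 - <<'E'
from h import *
s=ctrl.state();R=np.array(s['ee_rot']);d=np.array(s['tool_pos'])-[.5398,.1049,.0911]
print('travel mm',1e3*R.T@d)
c=cam('scene')
for t in('plunger_grip','hole2'):print(t,[(round(q['score'],2),w(c,q['point'])) for q in ctrl.tip_of('scene',t)[:2]])
E
```

```text
clock: 9.52
tool_pos: [0.5478, 0.1212, 0.1004]
ee_rot: [[-0.894, 0.448, 0.0], [0.448, 0.894, 0.0], [-0.0, 0.0, -1.0]]
wrist_force: [4.9, -2.8, -7.8]
width: 0.0228
finger_force: 59.3
travel mm [ 0.16182564 18.20729103 -9.27906072]
plunger_grip [(0.74, array([ 0.69972706, -0.12583625, -0.00287512]))]
hole2 [(0.86, array([0.54726971, 0.11887975, 0.05579054]))]
```

```bash
python3 -m jog '[0,0,0,4,0, 0,0,0,8,0, 0,0,0,10.5,0, 0,0,0,10.5,0, 0,0,0,10.5,0]' 60
```

```text
clock: 10.3
tool_pos: [0.5481, 0.1216, 0.091]
ee_rot: [[-0.894, 0.448, 0.002], [0.448, 0.894, 0.0], [-0.001, 0.001, -1.0]]
wrist_force: [-0.2, -3.2, 16.2]
width: 0.0231
finger_force: 61.8
```

```bash
python3 - <<'E'
from h import *
c=cam('scene'); im=c['color']
k=px(c,[.5478,.1212,.08]); x0,y0=(k-[50,45]).round().astype(int)
for nm,z in(('home',.076),('up7',.083)): print(nm,px(c,[.5478,.1212,z])-[x0,y0],px(c,[.5478,.1212,z+.02])-[x0,y0])
cv2.imwrite('pics/f.png',cv2.resize(im[y0:y0+80,x0:x0+100,::-1],None,fx=7,fy=7,interpolation=cv2.INTER_CUBIC))
hsv=cv2.cvtColor(im,cv2.COLOR_RGB2HSV)
red=((hsv[...,0]<8)|(hsv[...,0]>172))&(hsv[...,1]>130)&(hsv[...,2]>60)
y,x=np.nonzero(red[y0:y0+80,x0:x0+100]);print(x.min(),x.max(),y.min(),y.max())
E
```

```text
home [49.99937478 47.16382555] [50.7840021  37.11902006]
up7 [50.27115604 43.68447962] [51.06461184 33.52665171]
41 49 33 51
```

View pics/f.png

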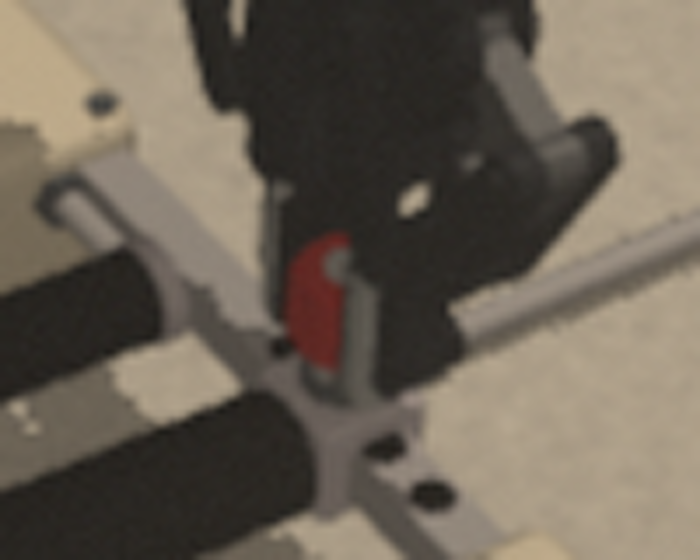

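The picture shows hole 1 free behind the collar at (280,345) and holes 3 and 4 free ahead at (385,448) and (432,495). The red knob's lower edge is at the height for the pin home, and the TCP height matches the first grasp. I'll hold briefly, then hand in.

```bash
python3 -m jog '[0,0,0,0,0, 0,0,0,0,0, 0,0,0,0,0]' 60 && python3 -c "
from plant import ctrl
print(ctrl.finish_job())"
```

```text
clock: 10.72
tool_pos: [0.5482, 0.1216, 0.091]
ee_rot: [[-0.894, 0.448, 0.002], [0.448, 0.894, 0.0], [-0.001, 0.001, -1.0]]
wrist_force: [-1.3, -3.0, 14.4]
width: 0.0233
finger_force: 61.8
the job is handed in; nothing more can be done
None
```

The job is handed in (no verdict came back): the red pointer is on the green zero mark, the palm bar is in the second hole with the pin home, the red knob is still gripped at about 60 N, and I steered clear of the bottle, tube and hammer but did not re-measure them at the end.

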